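# Lock the wet grinder's bridge and set its stone pressure screw

### The job

Make the wet grinder on the counter ready: first slide the bolt on its bridge fully home into the keeper, then turn the brass thumbscrew clockwise until it seats, and back it off a quarter turn. Finish while still gripping the thumbscrew at that setting (it is to be held while someone else tightens the lock ring), and leave the tiffin, snack box, fork and salt shaker where they are.

Things in the scene. Friction and masses are not known exactly. Their poses are not given: they have to be found in the camera images.
- grinder: Fixed wet grinder: green housing 250 x 360 x 80 mm, open steel drum 208 mm wide, rim 168 mm above the counter. An aluminium bridge 44 mm wide, top 195 mm up, spans the drum along the grinder's y. Origin: under the housing's centre at counter height, z up, +y along the bridge to the keeper at y = 153 mm; hinge post (213 mm high) at y = -150. Thumbscrew at x = y = 0, bolt on the +y half.
- keeper (a point): Middle of the mouth of the keeper, a dark steel staple 28 mm wide, 24 mm deep along y, top 222 mm above the counter; grinder frame (0, 141, 205) mm.
- bolt (a joint): Barrel bolt, how far it is slid towards the keeper (along the grinder's +y), in m: 0 fully drawn back, 0.036 fully home against its stop. It starts nearly drawn back. It stays where it is left; about 2 N friction (5 to 8 N is ample to push it).
- bolt_knob (a point): Top centre of the bolt's upright round black knob, 16 mm in diameter, from the rod at 205 mm to 251 mm above the counter. Moves with the bolt: grinder frame x = 0, y = 76 mm (drawn back) to 112 mm (home). Dark guide straps over the rod, top 214 mm above the counter, 24 mm wide, 7 mm deep, at y = 59 and 126 mm.
- thumbscrew (a joint): How far the thumbscrew is unscrewed, in rad: 0 seated (hard stop), growing counter-clockwise seen from above, up to 4.2; a quarter turn back from the seat is 1.57. Clockwise from above tightens. It starts 0.7 to 2.2 short of its seat, stays where it is left (friction about 0.07 N m) and does not move up or down.
- thumbscrew_top (a point): Top centre of the brass thumbscrew, on its vertical axis, 251 mm up. Grip: an upright bar 50 mm long, 10 thick, 28 tall (223 to 251 mm up), a 22 mm collar below. The frame turns with it: y along the bar to its red end, x across it. Seated: red end points to the keeper, bar along the bridge; a quarter turn back: bar square across the bridge, red end to the grinder's -x.
- tiffin: Round aluminium three-tier tiffin with clamps and bail handle, 140 mm wide over the clamps, 209 mm high; origin under its centre. Bystander.
- snack_box: Blue plastic snack box with white flap lid, 118 x 154 x 65 mm; origin under its centre. Bystander.
- salt_shaker: Glass salt shaker with steel top, 42 mm wide, 77 mm high; origin under its centre. Bystander.
- bamboo_fork: Bamboo fork lying flat, 167 mm long, 26 mm wide, 5 mm thick; origin under it near its middle, tines along +y. Bystander.

How it is judged:
By the outcome, as a careful person would: the job done as asked, in the order asked, and still so for the second after the job is handed in, while the arm keeps its last pose, push and grip.
It also fails if it takes over 64 s, if anything falls off the work surface, if the arm or the gripper's body presses on something with over 40 N, if the wrist force passes 120 N, or if a joint passes its speed limit or range.

### The arm

A 6-joint arm with a two-finger parallel gripper is mounted at the origin on the work surface. World frame = base frame: x ahead of the robot, y to its left, z up, the work surface at z = 0. Lengths are in m, angles in degrees, forces in N, time in s.
With the tool pointing down it reaches from about 0.325 to 0.875 m from the base axis. Payload 4.4 kg.
Tool frame: the origin (TCP) lies at the very end of the fingers, on their centre line; the grasp point (between the pads) lies 19 mm behind it; z points along the fingers, y is the line along which they close (so a half turn about z gives the same grasp; the last joint's range is limited). The gripper opens to 85 mm and grips with 20 to 120 N. Pads are 22 mm wide; open, the fingers measure 114 mm over their backs; the gripper's body (76 mm by 85 mm) begins 54 mm behind the grasp point. The pads swing forward as they close: fully open they stand 13 mm farther back than shut.
Start: joints at [-81.79, 11.837, 88.321, -0, 79.842, -8.623], TCP at [0.167, -0.55, 0.231] pointing down, gripper open.
Joint ranges: [-156.59, 156.59], [-49.26, 127.26], [12.9, 141.05], [-63.56, 243.56], [4.71, 150.69], [-161.64, 161.64]. Speed limits (degrees/s): [159.86, 159.86, 180, 180, 180, 180].

### API

Orientations are given as [roll, pitch, yaw] about the fixed x, y, z axes, in that order (R = Rz(yaw) Ry(pitch) Rx(roll)).
In Python, from bench import * gives the robot as it stands.
- The arm moves only by the shell command python3 -m jog 'ROWS'. ROWS is JSON, a list of rows, each an object of numbers: "rx", "ry", "rz": the turn, a rotation vector about the tool's x, y, z in units of 8 degrees (1.0 is 8 degrees); "x", "y", "z": the shift along the tool's x, y, z in units of 60 mm (1.0 is 60 mm); "jaw": the opening, from -1 (shut) to 1 (fully open). A call has 1 to 10 rows; each row is the pose to reach, as a shift and turn from the pose commanded when the call began, along the tool's axes at that moment; what a row does not reach only later rows make up. A row lasts 1/8 s, in which the tool goes at most 62.5 mm and 10.7 degrees, less where a joint would pass 70% of its speed; a pose out of reach is approached as far as the arm can. A call with a gripper value outside its range is refused whole. The fingers move at their own pace and stop on an object; the grip force is fixed at half the most. Time passes only in rows, so rows that repeat a pose let the fingers close. It gives the time, the measured TCP pose, the force, the opening and the grip force at its end, in the units of the state.
- observe(): the state, without advancing time (a new reading comes with each control period).
- camera(name): name is "side" or "top" or "wrist"; returns a dict with "image" (384x512x3 uint8, red, green, blue), "vfov" (degrees; the focal length in pixels is half the picture's height over the tangent of half this angle, whatever the lens; pixels are square), "cx", "cy" (the principal point, pixels), "camera_from_world" (4x4, takes a point from world to camera coordinates). Camera axes: x right, y up, looking along -z (the intrinsics and any distortion apply to the point x, -y, -z); pixel columns grow to the right and rows downward; lengths in m; the calibration is good to about 2 mm. A picture is of the moment at which its call begins. There is no depth.
- sign_off(): hands the job in; it is judged then, once.
The state is a dict: "time_s": time; "q": joint angles; "qvel": joint speeds; "tau": joint torques, N m; "tcp_pos": TCP position; "tool_rot": TCP orientation; "contact_force": force on the tool from outside, world axes, zero at the start; "ft_torque": the same for the moment, N m; "opening": opening from 0.0 (shut) to 1.0 (fully open); "grip_force": force on a finger pad.
Only numpy, scipy, OpenCV 4.12 (cv2) and the standard library are available. Lean on these libraries where they do the work, as an engineer would, in place of code of your own. Each camera call takes 0.05 s, during which the arm holds its last target. There are 200 camera calls.

## Working session

There is one attempt and no reset: what is moved stays moved. The work goes in short steps, Python scripts to look and compute and a shell command to move; the robot and the scene stay as the last step left them, time stands still between calls to the robot, and variables do not carry over. Pictures are saved under pics/ and viewed, at most 10 in all, crops included, and the job is handed in when it is done.

```bash
mkdir -p pics; cat > h.py <<'E'
from bench import *
import numpy as np, cv2
def snap(n,f):
    c=camera(n); cv2.imwrite('pics/'+f,c['image'][:,:,::-1]); np.save('pics/'+f[:-4]+'.npy',c,allow_pickle=True); return c
def load(f): return np.load('pics/'+f+'.npy',allow_pickle=True).item()
def ray(c,u,v):
    f=c['image'].shape[0]/2/np.tan(np.radians(c['vfov'])/2)
    T=np.array(c['camera_from_world']);R=T[:3,:3];o=-R.T@T[:3,3]
    d=R.T@np.array([(u-c['cx'])/f,-(v-c['cy'])/f,-1]);return o,d
def onz(c,u,v,z):
    o,d=ray(c,u,v);return o+d*(z-o[2])/d[2]
def proj(c,p):
    f=c['image'].shape[0]/2/np.tan(np.radians(c['vfov'])/2)
    T=np.array(c['camera_from_world']);q=T[:3,:3]@p+T[:3,3]
    return c['cx']+f*q[0]/-q[2], c['cy']-f*q[1]/-q[2]
E
python3 - <<'E'
from h import *
a=snap('top','t0.png');b=snap('side','s0.png');w=snap('wrist','w0.png')
for c in(a,b,w):print({k:v for k,v in c.items() if k!='image'})
cv2.imwrite('pics/both.png',cv2.resize(np.vstack([a['image'],b['image']])[:,:,::-1],None,fx=.78,fy=.78))
print(observe())
E
```

```text
{'vfov': 46.30714315640348, 'cx': 253.96732728074525, 'cy': 192.8367619960947, 'camera_from_world': array([[ 0.00715288, -0.99968316, -0.02413328,  0.07500748],
       [ 0.98103781,  0.0023409 ,  0.19380231, -0.61658736],
       [-0.19368441, -0.02506191,  0.98074372, -1.19613589],
       [ 0.        ,  0.        ,  0.        ,  1.        ]])}
{'vfov': 56.56633064751711, 'cx': 256.7535941745506, 'cy': 185.32207715226085, 'camera_from_world': array([[ 9.01301186e-01, -4.33192310e-01, -7.71429887e-04,
        -4.96883438e-01],
       [ 2.89952359e-01,  6.01950752e-01,  7.44031533e-01,
        -3.32789577e-01],
       [-3.21844376e-01, -6.70820181e-01,  6.68144058e-01,
        -8.09963099e-01],
       [ 0.00000000e+00,  0.00000000e+00,  0.00000000e+00,
         1.00000000e+00]])}
{'vfov': 68.9643239481999, 'cx': 255.74957242229516, 'cy': 188.56904771387943, 'camera_from_world': array([[ 0.28886708, -0.95736659, -0.00224044, -0.57321579],
       [ 0.910544  ,  0.27546068, -0.30827106,  0.03925218],
       [ 0.29574557,  0.08700934,  0.95129592, -0.38016211],
       [ 0.        ,  0.        ,  0.        ,  1.        ]])}
{'time_s': 0.15, 'q': array([-8.17903300e+01,  1.18743741e+01,  8.83867773e+01, -2.25896765e-04,
        7.98410587e+01, -8.62247643e+00]), 'qvel': array([-0.02285009, -0.11068105, -0.30689524,  0.02367203, -0.10133329,
        0.0055502 ]), 'tau': array([ 7.06087485e-05, -3.83514619e+01, -2.92037129e+01, -1.46685993e-04,
        6.64748222e-03, -2.08922842e-06]), 'tcp_pos': array([ 0.16641025, -0.5497783 ,  0.23037276]), 'tool_rot': array([-1.79898912e+02, -1.51038867e-02,  1.68321732e+01]), 'contact_force': array([-0.24808635,  0.06760572,  0.28510651]), 'ft_torque': array([-0.03204411,  0.02406686, -0.0002934 ]), 'grip_force': 0.0, 'opening': 1.002030292826401}
```

View pics/both.png

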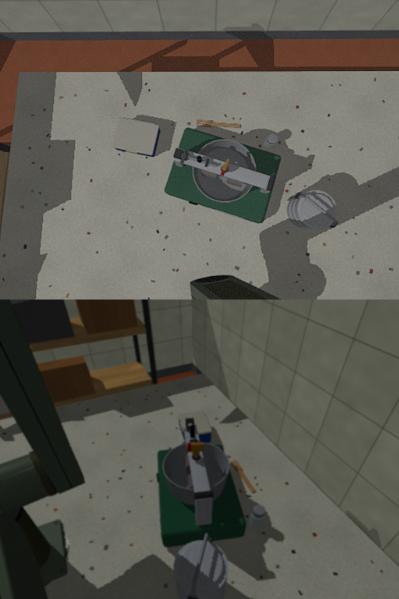

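The top view (stacked, scale 0.78) shows the grinder near (222,172), with the keeper at its left end (180,155) and the tiffin at (310,208). The side view agrees. I'll enlarge both views around the bridge.

```bash
python3 - <<'E'
from h import *
a=load('t0')['image'][180:260,210:370,::-1];b=load('s0')['image'][140:300,190:320,::-1]
A=cv2.resize(a,(800,400),interpolation=2)
cv2.imwrite('pics/c1.png',A);cv2.imwrite('pics/c2.png',cv2.resize(b,None,fx=3.7,fy=3.7,interpolation=2))
E
```

```text
(no output)
```

View pics/c1.png

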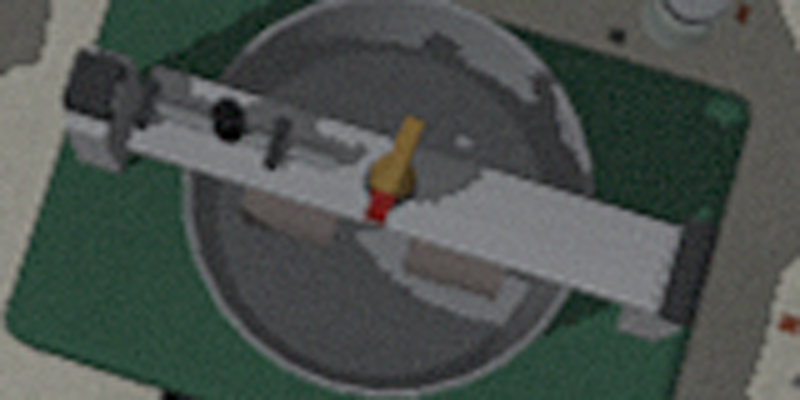

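View pics/c2.png

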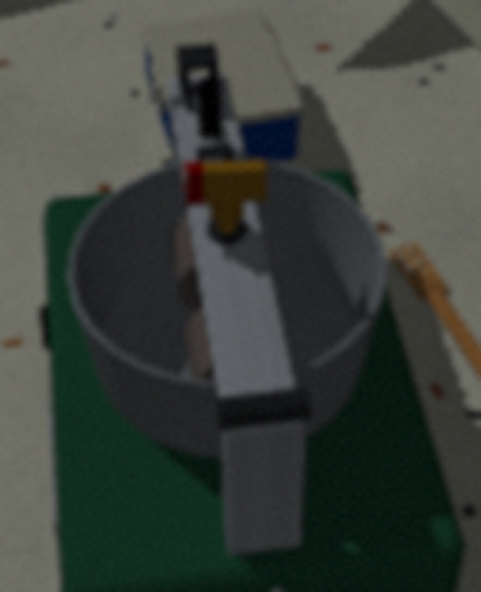

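```bash
python3 - <<'E'
from h import *
a=load('t0');P=lambda x,y,z:onz(a,210+x/5,180+y/5,z)
top=P(395,169,.251);kn=P(229,115,.251);post=P(690,270,.213);ke=P(97,80,.222);g=P(412,120,.251);r=P(377,218,.251)
print(top,kn,post,ke,g,r,np.linalg.norm(g-r))
d=ke-post;print(np.linalg.norm(d[:2]),'yaw of grinder y',np.degrees(np.arctan2(d[1],d[0])))
d=kn-top;print(np.linalg.norm(d[:2]),np.degrees(np.arctan2(d[1],d[0])))
d=r-g;print('red',np.degrees(np.arctan2(d[1],d[0])))
s=load('s0');S=lambda x,y,z:onz(s,190+x/3.7,140+y/3.7,z)
print('side top',S(227,168,.251),proj(s,top),190+227/3.7,140+168/3.7)
E
```

```text
[ 0.52886616 -0.00936885  0.251     ] [0.55432016 0.0686138  0.251     ] [ 0.48608711 -0.15238859  0.213     ] [0.57647804 0.1336461  0.222     ] [ 0.55218652 -0.01754162  0.251     ] [ 0.50573349 -0.00079639  0.251     ] 0.04937901284103472
0.2999772760146004 yaw of grinder y 72.46274041887843
0.0820317035967004 71.92300978463149
red 160.17695546681318
side top [ 0.53142572 -0.01368593  0.251     ] (np.float64(249.51639086142342), np.float64(184.58346035675666)) 251.35135135135135 185.40540540540542
```

The measurements agree: bridge length 300 mm against 303 given, bar 49 mm against 50, knob at y≈82 mm. Grinder +y points at yaw 72.3° and the screw is about 1.53 rad from its seat. I'll go over the gap between screw and knob.

```bash
python3 -m jog '[{"z":-1,"jaw":-1},{"z":-2,"jaw":-1},{"z":-2.6,"x":0.4,"y":-0.3,"rz":-1.2,"jaw":-1},{"z":-2.6,"x":1.1,"y":-0.9,"rz":-2.5,"jaw":-1},{"z":-2.6,"x":1.8,"y":-1.5,"rz":-3.8,"jaw":-1},{"z":-2.6,"x":2.5,"y":-2.1,"rz":-5.1,"jaw":-1},{"z":-2.6,"x":3.2,"y":-2.7,"rz":-6.4,"jaw":-1},{"z":-2.6,"x":3.9,"y":-3.3,"rz":-7.7,"jaw":-1},{"z":-2.6,"x":4.4,"y":-3.73,"rz":-9.1,"jaw":-1},{"z":-2.6,"x":4.4,"y":-3.73,"rz":-9.1,"jaw":-1}]'
```

```text
invalid input at $[0]: expected keys rx, ry, rz, x, y, z, jaw
```

```bash
python3 -m jog '[{"rx":0,"ry":0,"rz":0,"x":0,"y":0,"z":-1,"jaw":-1},{"rx":0,"ry":0,"rz":0,"x":0,"y":0,"z":-2,"jaw":-1},{"rx":0,"ry":0,"z":-2.6,"x":0.4,"y":-0.3,"rz":-1.2,"jaw":-1},{"rx":0,"ry":0,"z":-2.6,"x":1.1,"y":-0.9,"rz":-2.5,"jaw":-1},{"rx":0,"ry":0,"z":-2.6,"x":1.8,"y":-1.5,"rz":-3.8,"jaw":-1},{"rx":0,"ry":0,"z":-2.6,"x":2.5,"y":-2.1,"rz":-5.1,"jaw":-1},{"rx":0,"ry":0,"z":-2.6,"x":3.2,"y":-2.7,"rz":-6.4,"jaw":-1},{"rx":0,"ry":0,"z":-2.6,"x":3.9,"y":-3.3,"rz":-7.7,"jaw":-1},{"rx":0,"ry":0,"z":-2.6,"x":4.4,"y":-3.73,"rz":-9.1,"jaw":-1},{"rx":0,"ry":0,"z":-2.6,"x":4.4,"y":-3.73,"rz":-9.1,"jaw":-1}]'
```

```text
time_s: 1.4
tcp_pos: [0.3553, -0.2576, 0.3872]
tool_rot: [180.0, -0.0, 89.9]
contact_force: [-0.3, -1.4, 0.2]
opening: 0.0
grip_force: 0.0
```

```bash
python3 -m jog '[{"rx":0,"ry":0,"z":0,"x":0.5,"y":0.4,"rz":-1.2,"jaw":-1},{"rx":0,"ry":0,"z":0,"x":1.2,"y":0.8,"rz":-2.5,"jaw":-1},{"rx":0,"ry":0,"z":0,"x":1.9,"y":1.2,"rz":-3.8,"jaw":-1},{"rx":0,"ry":0,"z":0,"x":2.6,"y":1.6,"rz":-5.1,"jaw":-1},{"rx":0,"ry":0,"z":0,"x":3.3,"y":2.1,"rz":-6.4,"jaw":-1},{"rx":0,"ry":0,"z":0,"x":4.0,"y":2.6,"rz":-7.7,"jaw":-1},{"rx":0,"ry":0,"z":0,"x":4.6,"y":2.9,"rz":-8.7,"jaw":-1},{"rx":0,"ry":0,"z":0,"x":4.85,"y":3.1,"rz":-9.1,"jaw":-1},{"rx":0,"ry":0,"z":0,"x":4.85,"y":3.1,"rz":-9.1,"jaw":-1},{"rx":0,"ry":0,"z":0,"x":4.85,"y":3.1,"rz":-9.1,"jaw":-1}]'
python3 - <<'E'
from h import *
c=snap('wrist','w1.png');print(observe()['tcp_pos'],observe()['tool_rot'])
t=np.array([.529,-.010,.251]);u=np.array([.304,.953,0])
for p in(t,t+.082*u,t+.112*u):print(proj(c,p))
E
```

```text
time_s: 2.65
tcp_pos: [0.5419, 0.0286, 0.3871]
tool_rot: [-179.9, -0.0, 162.3]
contact_force: [0.5, 0.1, 0.5]
opening: -0.002
grip_force: 0.0
[0.54187651 0.02859685 0.38737324] [-1.79963555e+02 -2.12594363e-04  1.62259536e+02]
(np.float64(216.01689530966246), np.float64(177.89296087346125))
(np.float64(295.31679425837024), np.float64(177.7824272035116))
(np.float64(324.3398221088313), np.float64(177.7419729050334))
```

View pics/w1.png

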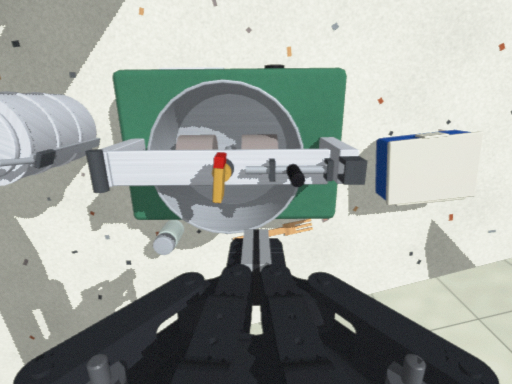

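The wrist view shows the bar at (220,178), where I predicted (216,178), and the knob at about (297,178), where I predicted (295,178). So the estimates hold to about 3 mm. The closed fingers sit over the gap, so I'll descend and push.

```bash
python3 -m jog '[{"rx":0,"ry":0,"z":0.7,"x":0,"y":0,"rz":0,"jaw":-1},{"rx":0,"ry":0,"z":1.4,"x":0,"y":0,"rz":0,"jaw":-1},{"rx":0,"ry":0,"z":2.0,"x":0,"y":0,"rz":0,"jaw":-1},{"rx":0,"ry":0,"z":2.5,"x":0,"y":0,"rz":0,"jaw":-1},{"rx":0,"ry":0,"z":2.68,"x":0,"y":0,"rz":0,"jaw":-1},{"rx":0,"ry":0,"z":2.68,"x":0,"y":0,"rz":0,"jaw":-1}]'
python3 -m jog '[{"rx":0,"ry":0,"z":0,"x":0,"y":0.1,"rz":0,"jaw":-1},{"rx":0,"ry":0,"z":0,"x":0,"y":0.2,"rz":0,"jaw":-1},{"rx":0,"ry":0,"z":0,"x":0,"y":0.3,"rz":0,"jaw":-1},{"rx":0,"ry":0,"z":0,"x":0,"y":0.4,"rz":0,"jaw":-1},{"rx":0,"ry":0,"z":0,"x":0,"y":0.5,"rz":0,"jaw":-1},{"rx":0,"ry":0,"z":0,"x":0,"y":0.55,"rz":0,"jaw":-1},{"rx":0,"ry":0,"z":0,"x":0,"y":0.6,"rz":0,"jaw":-1},{"rx":0,"ry":0,"z":0,"x":0,"y":0.6,"rz":0,"jaw":-1}]'
```

```text
time_s: 3.45
tcp_pos: [0.542, 0.0294, 0.2265]
tool_rot: [-180.0, -0.0, 162.4]
contact_force: [1.1, 0.7, 0.6]
opening: -0.002
grip_force: 0.0
time_s: 4.45
tcp_pos: [0.5531, 0.0648, 0.2263]
tool_rot: [180.0, -0.0, 162.4]
contact_force: [0.4, -1.1, 0.9]
opening: -0.001
grip_force: 0.3
```

```bash
python3 -m jog '[{"rx":0,"ry":0,"z":0,"x":0,"y":0.05,"rz":0,"jaw":-1},{"rx":0,"ry":0,"z":0,"x":0,"y":0.1,"rz":0,"jaw":-1},{"rx":0,"ry":0,"z":0,"x":0,"y":0.13,"rz":0,"jaw":-1},{"rx":0,"ry":0,"z":0,"x":0,"y":0.13,"rz":0,"jaw":-1}]'
python3 -m jog '[{"rx":0,"ry":0,"z":0,"x":0,"y":0.03,"rz":0,"jaw":-1},{"rx":0,"ry":0,"z":0,"x":0,"y":0.06,"rz":0,"jaw":-1},{"rx":0,"ry":0,"z":0,"x":0,"y":0.06,"rz":0,"jaw":-1}]'
```

```text
time_s: 4.95
tcp_pos: [0.5554, 0.0722, 0.2263]
tool_rot: [180.0, -0.0, 162.4]
contact_force: [-0.3, -1.2, -0.1]
opening: 0.001
grip_force: 0.6
time_s: 5.32
tcp_pos: [0.5565, 0.0755, 0.2264]
tool_rot: [180.0, -0.0, 162.4]
contact_force: [-0.2, -1.8, -0.2]
opening: -0.001
grip_force: 0.7
```

```bash
python3 -m jog '[{"rx":0,"ry":0,"z":0,"x":0,"y":0.03,"rz":0,"jaw":-1},{"rx":0,"ry":0,"z":0,"x":0,"y":0.06,"rz":0,"jaw":-1},{"rx":0,"ry":0,"z":0,"x":0,"y":0.06,"rz":0,"jaw":-1}]'
python3 -m jog '[{"rx":0,"ry":0,"z":0,"x":0,"y":0.03,"rz":0,"jaw":-1},{"rx":0,"ry":0,"z":0,"x":0,"y":0.06,"rz":0,"jaw":-1},{"rx":0,"ry":0,"z":0,"x":0,"y":0.06,"rz":0,"jaw":-1}]'
```

```text
time_s: 5.7
tcp_pos: [0.5569, 0.0768, 0.2264]
tool_rot: [-179.7, -0.1, 162.4]
contact_force: [-3.0, -6.7, 1.0]
opening: 0.005
grip_force: 3.9
time_s: 6.08
tcp_pos: [0.557, 0.0771, 0.2264]
tool_rot: [-179.4, -0.1, 162.3]
contact_force: [-6.7, -16.0, 3.4]
opening: 0.0
grip_force: 8.3
```

The bolt stopped hard at about 17 N with travel consistent with home. I'll back off, rise, open and check from above the screw.

```bash
python3 -m jog '[{"rx":0,"ry":0,"z":0,"x":0,"y":-0.3,"rz":0,"jaw":-1},{"rx":0,"ry":0,"z":-0.6,"x":0,"y":-0.4,"rz":0,"jaw":-1},{"rx":0,"ry":0,"z":-1.4,"x":0,"y":-0.8,"rz":0,"jaw":0},{"rx":0,"ry":0,"z":-2,"x":0,"y":-1.5,"rz":0,"jaw":1},{"rx":0,"ry":0,"z":-2,"x":0,"y":-1.53,"rz":0,"jaw":1},{"rx":0,"ry":0,"z":-2,"x":0,"y":-1.53,"rz":0,"jaw":1},{"rx":0,"ry":0,"z":-2,"x":0,"y":-1.53,"rz":0,"jaw":1},{"rx":0,"ry":0,"z":-2,"x":0,"y":-1.53,"rz":0,"jaw":1}]'
python3 - <<'E'
from h import *
c=snap('wrist','w2.png');print(observe()['tcp_pos'],observe()['tool_rot'])
t=np.array([.529,-.010,.251]);u=np.array([.304,.953,0])
for p in(t,t+.112*u):print(proj(c,p))
E
```

```text
time_s: 7.08
tcp_pos: [0.5306, -0.0044, 0.3449]
tool_rot: [180.0, -0.2, 162.5]
contact_force: [1.0, 0.8, -0.3]
opening: 1.0
grip_force: 0.0
[ 0.53072919 -0.00457765  0.34524176] [-1.79999146e+02 -1.28322636e-01  1.62502549e+02]
(np.float64(248.69449533545523), np.float64(191.79563295997545))
(np.float64(374.2657668346438), np.float64(192.10314749792337))
```

View pics/w2.png

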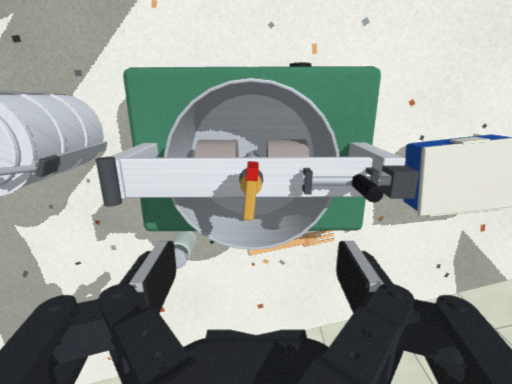

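Red end at (252,163), gold end at (248,219), and the bolt knob has moved against the keeper strap with its top near (372,191), where home predicts (374,192). I'll measure the bar now.

```bash
python3 - <<'E'
from h import *
c=load('w2');h=cv2.cvtColor(c['image'],cv2.COLOR_RGB2HSV)
roi=np.zeros(h.shape[:2],bool);roi[155:228,232:270]=1
R=((h[...,0]<6)|(h[...,0]>174))&(h[...,1]>150)&roi
G=(h[...,0]>=10)&(h[...,0]<30)&(h[...,1]>110)&roi
for n,m in(('R',R),('G',G)):
    y,x=np.nonzero(m);print(n,len(x),x.min(),x.max(),y.min(),y.max())
    for r in range(y.min(),y.max()+1,5):print(r,x[y==r].min(),x[y==r].max(),end=' | ')
    print()
E
```

```text
R 197 246 258 162 180
162 249 255 | 167 248 257 | 172 247 257 | 177 246 256 | 
G 544 241 261 174 219
174 245 245 | 179 241 260 | 184 241 261 | 189 242 259 | 194 245 254 | 199 245 254 | 204 244 254 | 209 244 253 | 214 244 253 | 219 245 252 |
```

```bash
python3 - <<'E'
from h import *
c=load('w2');t=onz(c,250.3,190.5,.251);r=onz(c,252.3,162,.251);g=onz(c,248.5,219,.251)
d=r-g;print(t,r,g,np.linalg.norm(d),np.degrees(np.arctan2(d[1],d[0])))
E
```

```text
[ 0.52827369 -0.00826148  0.251     ] [0.5041729  0.00132398 0.251     ] [ 0.55407158 -0.01832426  0.251     ] 0.05362771162860192 158.50733276538176
```

```bash
python3 -m jog '[{"rx":0,"ry":0,"z":0.4,"x":0,"y":-0.08,"rz":0.37,"jaw":1},{"rx":0,"ry":0,"z":0.9,"x":0,"y":-0.08,"rz":0.37,"jaw":1},{"rx":0,"ry":0,"z":1.4,"x":0,"y":-0.08,"rz":0.37,"jaw":1},{"rx":0,"ry":0,"z":1.8,"x":0,"y":-0.08,"rz":0.37,"jaw":1},{"rx":0,"ry":0,"z":1.98,"x":0,"y":-0.08,"rz":0.37,"jaw":1},{"rx":0,"ry":0,"z":1.98,"x":0,"y":-0.08,"rz":0.37,"jaw":1},{"rx":0,"ry":0,"z":1.98,"x":0,"y":-0.08,"rz":0.37,"jaw":0},{"rx":0,"ry":0,"z":1.98,"x":0,"y":-0.08,"rz":0.37,"jaw":-0.4},{"rx":0,"ry":0,"z":1.98,"x":0,"y":-0.08,"rz":0.37,"jaw":-0.7},{"rx":0,"ry":0,"z":1.98,"x":0,"y":-0.08,"rz":0.37,"jaw":-0.7}]'
python3 -m jog '[{"rx":0,"ry":0,"z":0,"x":0,"y":0,"rz":0,"jaw":-1},{"rx":0,"ry":0,"z":0,"x":0,"y":0,"rz":0,"jaw":-1},{"rx":0,"ry":0,"z":0,"x":0,"y":0,"rz":0,"jaw":-1},{"rx":0,"ry":0,"z":0,"x":0,"y":0,"rz":0,"jaw":-1}]'
python3 -c "
from bench import *;print(observe())"
```

```text
time_s: 8.38
tcp_pos: [0.5297, -0.01, 0.228]
tool_rot: [180.0, 0.0, 159.5]
contact_force: [-0.3, 0.4, -0.5]
opening: 0.155
grip_force: 0.0
time_s: 8.88
tcp_pos: [0.5298, -0.0096, 0.2282]
tool_rot: [179.9, 0.0, 159.5]
contact_force: [-0.8, 3.9, 4.7]
opening: 0.105
grip_force: 59.7
{'time_s': 8.875, 'q': array([-1.04233152e+01,  6.47390946e+00,  9.48815697e+01,  4.69076415e-02,
        7.86090736e+01, -7.99137262e+01]), 'qvel': array([-0.12644219, -0.03797778,  0.12291492,  0.0192894 ,  0.02064767,
       -0.07377591]), 'tau': array([ -1.67115055, -31.67572975, -27.43104637,  -0.94102431,
        -0.36453889,  -0.06173584]), 'tcp_pos': array([ 0.52980334, -0.00955577,  0.22817179]), 'tool_rot': array([1.79948514e+02, 2.68416273e-02, 1.59481149e+02]), 'contact_force': array([-0.76971802,  3.85837834,  4.66910225]), 'ft_torque': array([ 0.59620219,  0.11593491, -0.03304736]), 'grip_force': 59.72859084606171, 'opening': 0.10521993333812331}
```

Gripped with opening 0.105 (about 9 mm, the bar) and 60 N. Now I'll turn it clockwise toward the seat.

```bash
python3 -m jog '[{"rx":0,"ry":0,"z":0,"x":0,"y":0,"rz":1,"jaw":-1},{"rx":0,"ry":0,"z":0,"x":0,"y":0,"rz":2,"jaw":-1},{"rx":0,"ry":0,"z":0,"x":0,"y":0,"rz":3,"jaw":-1},{"rx":0,"ry":0,"z":0,"x":0,"y":0,"rz":4,"jaw":-1},{"rx":0,"ry":0,"z":0,"x":0,"y":0,"rz":5,"jaw":-1},{"rx":0,"ry":0,"z":0,"x":0,"y":0,"rz":6,"jaw":-1},{"rx":0,"ry":0,"z":0,"x":0,"y":0,"rz":7,"jaw":-1},{"rx":0,"ry":0,"z":0,"x":0,"y":0,"rz":8,"jaw":-1},{"rx":0,"ry":0,"z":0,"x":0,"y":0,"rz":9,"jaw":-1},{"rx":0,"ry":0,"z":0,"x":0,"y":0,"rz":9,"jaw":-1}]'
python3 -c "
from bench import *;print(observe()['ft_torque'])"
python3 -m jog '[{"rx":0,"ry":0,"z":0,"x":0,"y":0,"rz":0.4,"jaw":-1},{"rx":0,"ry":0,"z":0,"x":0,"y":0,"rz":0.8,"jaw":-1},{"rx":0,"ry":0,"z":0,"x":0,"y":0,"rz":1.2,"jaw":-1},{"rx":0,"ry":0,"z":0,"x":0,"y":0,"rz":1.2,"jaw":-1},{"rx":0,"ry":0,"z":0,"x":0,"y":0,"rz":1.2,"jaw":-1}]'
python3 -c "
from bench import *;print(observe()['ft_torque'])"
```

```text
time_s: 10.12
tcp_pos: [0.5324, -0.0078, 0.2282]
tool_rot: [179.6, -0.3, 87.5]
contact_force: [8.2, 8.7, -0.1]
opening: 0.102
grip_force: 59.1
[ 1.29044651 -1.12500432 -0.07684793]
time_s: 10.75
tcp_pos: [0.5329, -0.0079, 0.2282]
tool_rot: [179.6, -0.3, 77.9]
contact_force: [8.8, 7.9, -1.3]
opening: 0.103
grip_force: 59.0
[ 1.24125925 -1.40191235 -0.05583589]
```

```bash
python3 -m jog '[{"rx":0,"ry":0,"z":0,"x":0.04,"y":0.04,"rz":0.2,"jaw":-1},{"rx":0,"ry":0,"z":0,"x":0.04,"y":0.04,"rz":0.5,"jaw":-1},{"rx":0,"ry":0,"z":0,"x":0.04,"y":0.04,"rz":0.5,"jaw":-1},{"rx":0,"ry":0,"z":0,"x":0.04,"y":0.04,"rz":0.5,"jaw":-1}]'
python3 -c "
from bench import *;print(observe()['ft_torque'])"
python3 -m jog '[{"rx":0,"ry":0,"z":0,"x":0,"y":0,"rz":0.25,"jaw":-1},{"rx":0,"ry":0,"z":0,"x":0,"y":0,"rz":0.25,"jaw":-1},{"rx":0,"ry":0,"z":0,"x":0,"y":0,"rz":0.25,"jaw":-1}]'
python3 -c "
from bench import *;print(observe()['ft_torque'])"
python3 -m jog '[{"rx":0,"ry":0,"z":0,"x":0,"y":0,"rz":0.25,"jaw":-1},{"rx":0,"ry":0,"z":0,"x":0,"y":0,"rz":0.25,"jaw":-1},{"rx":0,"ry":0,"z":0,"x":0,"y":0,"rz":0.25,"jaw":-1}]'
python3 -c "
from bench import *;print(observe()['ft_torque'])"
```

```text
time_s: 11.25
tcp_pos: [0.5332, -0.0079, 0.2282]
tool_rot: [179.9, -0.1, 73.9]
contact_force: [2.3, 2.8, 4.8]
opening: 0.098
grip_force: 59.7
[ 0.6662419  -0.34200578 -0.09323562]
time_s: 11.62
tcp_pos: [0.5332, -0.0079, 0.2282]
tool_rot: [179.9, -0.0, 71.9]
contact_force: [1.9, 5.2, 4.0]
opening: 0.099
grip_force: 59.9
[ 0.69301049 -0.4256988   0.42453711]
time_s: 12.0
tcp_pos: [0.5333, -0.0079, 0.2282]
tool_rot: [179.9, -0.0, 70.0]
contact_force: [3.4, 3.7, 4.0]
opening: 0.103
grip_force: 62.5
[ 0.61622225 -0.50527506  1.13457577]
```

Torque is rising steeply (0.4, then 1.1 N m) from tool yaw of about 73.2°, so that is the seat. Now I'll back off 90° to a tool yaw of about 163.4°.

```bash
python3 -m jog '[{"rx":0,"ry":0,"z":0,"x":0,"y":0,"rz":-1,"jaw":-1},{"rx":0,"ry":0,"z":0,"x":0,"y":0,"rz":-2,"jaw":-1},{"rx":0,"ry":0,"z":0,"x":0,"y":0,"rz":-3,"jaw":-1},{"rx":0,"ry":0,"z":0,"x":0,"y":0,"rz":-4,"jaw":-1},{"rx":0,"ry":0,"z":0,"x":0,"y":0,"rz":-5,"jaw":-1},{"rx":0,"ry":0,"z":0,"x":0,"y":0,"rz":-6,"jaw":-1},{"rx":0,"ry":0,"z":0,"x":0,"y":0,"rz":-7,"jaw":-1},{"rx":0,"ry":0,"z":0,"x":0,"y":0,"rz":-8,"jaw":-1},{"rx":0,"ry":0,"z":0,"x":0,"y":0,"rz":-9,"jaw":-1},{"rx":0,"ry":0,"z":0,"x":0,"y":0,"rz":-9,"jaw":-1}]'
python3 -m jog '[{"rx":0,"ry":0,"z":0,"x":0,"y":0,"rz":-0.8,"jaw":-1},{"rx":0,"ry":0,"z":0,"x":0,"y":0,"rz":-1.6,"jaw":-1},{"rx":0,"ry":0,"z":0,"x":0,"y":0,"rz":-2.3,"jaw":-1},{"rx":0,"ry":0,"z":0,"x":0,"y":0,"rz":-2.68,"jaw":-1},{"rx":0,"ry":0,"z":0,"x":0,"y":0,"rz":-2.68,"jaw":-1},{"rx":0,"ry":0,"z":0,"x":0,"y":0,"rz":-2.68,"jaw":-1}]'
python3 - <<'E'
from h import *
print(observe()['ft_torque'])
c=snap('wrist','w3.png');a=snap('top','t3.png');s=snap('side','s3.png')
A=cv2.resize(a['image'][180:260,210:370],(640,320),interpolation=2)
B=cv2.resize(c['image'][100:268,180:400],(352,269));C=cv2.resize(s['image'][140:260,190:320],(288,269))
cv2.imwrite('pics/v3.png',np.vstack([A,np.hstack([B,C])])[:,:,::-1])
E
```

```text
time_s: 13.25
tcp_pos: [0.5303, -0.0088, 0.2281]
tool_rot: [-179.8, -0.2, 141.9]
contact_force: [-5.7, 0.6, 9.8]
opening: 0.103
grip_force: 60.5
time_s: 14.0
tcp_pos: [0.5298, -0.0097, 0.2281]
tool_rot: [-179.7, -0.3, 163.3]
contact_force: [-8.4, -0.3, 10.0]
opening: 0.104
grip_force: 60.6
[-0.0651981   1.10960188  0.03026105]
```

View pics/v3.png

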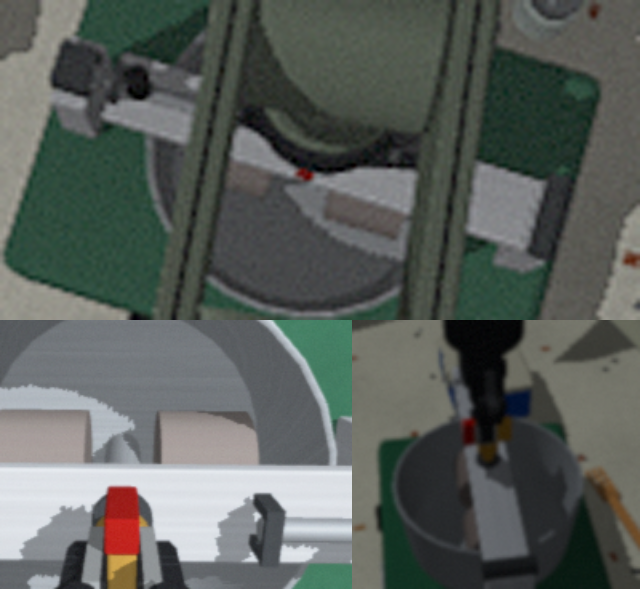

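The views show the bar square across the bridge with the red end toward grinder −x, and the knob by the keeper strap. I'll check the bar's angle against the bridge edge numerically.

```bash
python3 - <<'E'
from h import *
c=load('w3');im=c['image'];h=cv2.cvtColor(im,cv2.COLOR_RGB2HSV).astype(int)
# bridge far edge: brightness jump per column
g=cv2.GaussianBlur(cv2.cvtColor(im,cv2.COLOR_RGB2GRAY),(3,3),0).astype(int)
P=[]
for u in list(range(185,235,3))+list(range(275,330,3)):
    d=g[183:200,u]-g[181:198,u];k=d.argmax();P.append(onz(c,u,182+k,.195)[:2])
P=np.array(P);v=cv2.fitLine(P.astype(np.float32),cv2.DIST_HUBER,0,.001,.001).ravel();a=np.degrees(np.arctan2(v[1],v[0]))%180
print('bridge',a)
R=((h[...,0]<6)|(h[...,0]>174))&(h[...,1]>150)&(h[...,2]>120); R[:195]=0;R[270:]=0;R[:,:230]=0;R[:,280:]=0
ys=[y for y in range(384) if R[y].sum()>8]
L=[];Q=[]
for y in ys:
    x=np.nonzero(R[y])[0];L.append((y,x.min(),x.max()))
print(L[::4])
M=np.array([onz(c,(l[1]+l[2]+1)/2,l[0],.251)[:2] for l in L if l[0]<L[0][0]+20],np.float32)
v=cv2.fitLine(M,cv2.DIST_HUBER,0,.001,.001).ravel();b=np.degrees(np.arctan2(v[1],v[0]))%180
print('bar',b,'diff',b-a)
E
```

```text
bridge 72.398346
[(205, np.int64(248), np.int64(264)), (209, np.int64(247), np.int64(265)), (213, np.int64(247), np.int64(265)), (217, np.int64(247), np.int64(266)), (221, np.int64(246), np.int64(266)), (225, np.int64(245), np.int64(266)), (229, np.int64(245), np.int64(266)), (233, np.int64(245), np.int64(266)), (237, np.int64(245), np.int64(266)), (241, np.int64(245), np.int64(266)), (245, np.int64(246), np.int64(266))]
bar 163.27484 diff 90.876495
```

```bash
python3 -c "
from bench import *;print(sign_off())"
```

```text
the job is handed in; nothing more can be done
None
```

I handed the job in with the bolt fully home and the thumbscrew seated, then backed off a quarter turn and still gripped. The bar measured 90.9° from the bridge edge, nothing else was touched, and it took about 14 s.

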